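# Reset the saw's ratchet length stop

## Robot

A 7-joint arm with a two-finger parallel gripper is mounted at the origin on the work surface. World frame = base frame: x ahead of the robot, y to its left, z up, the work surface at z = 0. Lengths are in m, angles in rad, forces in N, time in s.
With the tool pointing down it reaches from about 0.375 to 0.925 m from the base axis. Payload 3.1 kg.
Tool frame: the origin (TCP) lies between the finger pads; the fingertips stand 19 mm ahead of it and the grasp point (between the pads) is the TCP; z points along the fingers, y is the line along which they close (so a half turn about z gives the same grasp; the last joint's range is limited). The gripper opens to 85 mm and grips with 20 to 120 N. Pads are 22 mm wide; open, the fingers measure 114 mm over their backs; the gripper's body (76 mm by 85 mm) begins 54 mm behind the grasp point. The pads swing forward as they close: fully open they stand 13 mm farther back than shut.
Start: joints at [1.183, 0.383, 0.044, 1.598, -0.018, 1.161, -0.05], TCP at [0.186, -0.623, 0.25] pointing down, gripper open.
Joint ranges: [-2.61, 2.61], [-0.41, 2.15], [-1.48, 1.57], [0, 2.5], [-1.57, 4.71], [0.05, 1.97], [-2.85, 2.85]. Speed limits (rad/s): [2.79, 2.79, 3.14, 3.14, 3.14, 3.14, 3.14].

## Interface

Orientations are given as a unit quaternion [x, y, z, w].
In Python, from bench import move_ptp, movel, move_j, move_gripper, pause, inverse_kinematics, read_camera, camera_params, MotionError, sign_off, look_for, tip_of, read_time_s, read_qpos, read_joint_vel, read_effort, read_eef_pos, read_tcp_rot, read_ft_force, read_ft_torque, read_finger_gap, read_grasp_force gives the robot as it stands. Calls block until the motion is done:
- move_ptp(position, orientation): joint-space move of the TCP to a pose.
- movel(position, orientation=None, speed=0.15): straight line of the TCP; orientation=None keeps the orientation; speed is the mean speed in m/s.
- move_j(angles): joint-space move.
- move_gripper(opening, effort=None): finger opening in m; effort is the grip in N (None keeps the last); returns when the fingers have stopped.
- pause(seconds).
- inverse_kinematics(position, orientation): joint angles nearest the present ones, or None.
- read_camera(name): name is "scene" or "top"; returns the picture (480x640x3 uint8, red, green, blue); there is no depth.
- camera_params(name): a dict with "K" (3x3 intrinsics, pixels), "camera_from_world" (4x4, takes a point from world to camera coordinates). Camera axes: x right, y down, z forward; pixel columns grow to the right and rows downward; lengths in m; the calibration is good to about 2 mm. A picture is of the moment at which its call begins. camera_params takes no time and is no camera call.
A pose or a line that the arm cannot do raises MotionError and nothing moves.
- sign_off(): hands the job in; it is judged then, once.
Trained networks look in the newest picture that a camera, given by its name, has taken for a name from the list of things; names that differ only in an ending like _2 or _b are one class to them, and where a whole thing is asked for, a point or a joint stands for the part that bears it (a point fixed in the world has none). Each returns a list of dicts, best first, with "confidence" (0 to 1); they miss things now and then, are a little off and sometimes report something else, mostly with a low value. They report only what shows in the picture. A call takes as long as a camera call.
- look_for(camera, name): "at" ([column, row] in pixels, amid what is visible of it).
- tip_of(camera, name): "at" ([column, row] in pixels: a listed point, or the origin of a listed thing).
Readings, each from a call of its own:
- read_time_s(): time.
- read_qpos(): joint angles.
- read_joint_vel(): joint speeds.
- read_effort(): joint torques, N m.
- read_eef_pos(): TCP position.
- read_tcp_rot(): TCP orientation.
- read_ft_force(): force on the tool from outside, world axes, zero at the start.
- read_ft_torque(): the same for the moment, N m.
- read_finger_gap(): finger opening in m.
- read_grasp_force(): force on a finger pad.
Only numpy, scipy, OpenCV 4.12 (cv2) and the standard library are available. Lean on these libraries where they do the work, as an engineer would, in place of code of your own. Each camera call takes 0.05 s, during which the arm holds its last target. There are 200 camera calls.

## Task

Set the saw's length stop for the next, longer cut: press down the green release pad on the yellow stop with the fingertips and, keeping it pressed, push the stop by its black push plate back along the bar, away from the saw, until its red cursor stands over the middle of the yellow marker. Then let go so the pad springs up, leaving the stop there. Do not force the stop, grasp or lift anything, or disturb the other things on the table.

Things in the scene. Friction and masses are not known exactly. Their poses are not given: they have to be found in the camera images.
- rail: fixed aluminium bar of the length stop, 400 mm long along its own y (black end caps beyond), 68 mm wide, top 34 mm above the table; origin at the middle of its underside, z up, +y towards the saw. A white scale strip, 40 mm wide, 6 mm high, lies along it, centred 91 mm to its +x side. Ratchet teeth (pitch 5 mm) are under its lip
- stop: yellow stop (jaw) sliding along the rail's y, about 2 N friction; origin at table height on the bar's centre line, axes as the rail's. Body x -42 to +62, y -45 to +45, top 46 mm; face plate y +45 to +57, x -95 to +62, top 56 mm. Ratchet: free towards the saw (+y), blocked away from it (-y) unless the release is held down over 4 mm; 250 mm of travel
- push_plate (a point): middle of the saw-side (+y) face of the black upright push plate on the stop; push it towards the rail's -y. Plate 70 mm across the bar, 16 mm thick, 46 to 102 mm above the table; this point is 85 mm up. The release pad begins right at the foot of this face and reaches 40 mm from it towards +y
- release_top (a point): centre of the top of the green release pad on the stop: 46 mm across the bar, 36 mm along it, top 66 mm above the table when up; 22 mm from the push plate's face (towards +y). Pressed straight down; it rides along with the stop, and nothing but the push plate stands beside it
- release (a joint): how far the release pad is pressed down, m: 0 up, 0.009 fully down; springs back up when let go (may rest up to 3 mm down if the pawl lands on a tooth). About 2 N starts it, about 6 N presses it fully; the ratchet is free from about 0.004
- cursor (a point): the red cursor of the stop, a thin red bar 4 mm wide (along the rail's y) that reaches over the white scale strip, 30 mm above the table, next to the stop's saw-side face; this point is on its centre line above the middle of the strip
- marker: the yellow marker on the white scale strip, 34 mm across, 16 mm along the rail's y, 8 mm high, with a black line across its middle; fixed; origin at the centre of its underside, axes parallel to the rail's. It always lies to the -y side of the cursor at the start, 65 to 220 mm away
- offcut: loose pine offcut block, 45 x 90 x 30 mm high, origin at the centre of its underside; leave alone
- pencil: loose red carpenter's pencil, 10 x 150 x 8 mm, lying along its y; origin under its centre; leave alone
- tape_measure: loose yellow tape measure, 65 x 40 x 65 mm high, origin under its centre; leave alone
- try_square: loose try square: dark wooden stock 24 x 130 x 18 mm along its y, steel blade 30 mm wide reaching 180 mm to its +x; origin under the stock's centre; leave alone
- glue: loose glue bottle, diameter 60 mm, 140 mm tall, origin under its centre; leave alone
- bench_brush: loose bench brush lying along its x, about 40 mm high or less; leave alone
- push_stick: loose flat orange push stick, 18 mm thick, 250 mm long along its x (head at +x); leave alone

How it is judged:
On the way, in this order (a step that is already met when the one before it is completed fails the run):
1. the release pad is pressed by the fingers while the stop is still where it started (value of joint release above 0.004 m and contact force between the fingers and stop above 0.5 N and distance of cursor from where it was at the start of the episode below 0.01 m), for 0.1 s.
2. the stop has been pushed back until its cursor is over the yellow marker (y of cursor in the frame of marker between -0.008 and 0.008 m), for 0.2 s.
At the end, for the whole second after the job is handed in: the cursor's centre line is within 8 mm of the marker's middle line along the bar (so still over the yellow block), the release pad has sprung back up (less than 4.5 mm down), and the stop is at rest (all of step 2 and value of joint release below 0.0045 m and linear speed of stop below 0.01 m/s); the robot touches nothing.
It fails at once if the stop is forced: the fingers press or push on it with more than 45 N (contact force between the fingers and stop above 45 N).
It fails at once if a loose thing on the table (offcut, pencil, tape measure, try square, glue, brush, push stick) is lifted, carried or shoved more than 30 mm (distance of any of offcut, pencil, tape_measure, try_square, glue, bench_brush, push_stick from where it was at the start of the episode above 0.03 m).
It also fails if it takes over 38 s, if anything falls off the work surface, if the arm or the gripper's body presses on something with over 40 N, if the wrist force passes 120 N, or if a joint passes its speed limit or range.

## Working session

There is one attempt and no reset: what is moved stays moved. The work goes in short steps, each a Python script; the robot and the scene stay as the last script left them, time stands still between calls to the robot, and variables do not carry over. Pictures are saved under pics/ and viewed, at most 10 in all, crops included, and the job is handed in when it is done.

```bash
mkdir -p pics; cat > h.py <<'E'
import numpy as np, cv2
from bench import *
def ray(cam,uv,z):
    p=camera_params(cam);K=np.array(p["K"]);T=np.array(p["camera_from_world"])
    R,t=T[:3,:3],T[:3,3]; c=-R.T@t; d=R.T@np.linalg.solve(K,[uv[0],uv[1],1.]); return c+d*(z-c[2])/d[2]
def proj(cam,P):
    p=camera_params(cam);K=np.array(p["K"]);T=np.array(p["camera_from_world"])
    q=K@(T[:3,:3]@np.array(P,float)+T[:3,3]); return q[:2]/q[2]
E
python3 - <<'E'
from h import *
for c in("top","scene"):
    im=read_camera(c);cv2.imwrite(f"pics/{c}0.png",im[:,:,::-1])
    for n,z in(("rail",0),("stop",0),("push_plate",.085),("release_top",.066),("cursor",.030),("marker",0)):
        for r in tip_of(c,n)[:2]: print(c,n,np.round(r["at"],1),round(r["confidence"],2),np.round(ray(c,r["at"],z),4))
print(read_time_s(),read_tcp_rot(),read_eef_pos())
E
```

```text
top rail [268.2 257.8] 0.75 [0.4978 0.0655 0.    ]
top rail [313.5 257.3] 0.65 [ 0.5004 -0.0484  0.    ]
top stop [270.  266.8] 0.82 [0.475  0.0603 0.    ]
top stop [444.7 292.3] 0.2 [ 0.416  -0.3756  0.    ]
top push_plate [270.3 258.3] 0.93 [0.4829 0.0526 0.085 ]
top push_plate [307.  198.6] 0.69 [ 0.6299 -0.0319  0.085 ]
top release_top [260.6 264.7] 0.5 [0.4702 0.0771 0.066 ]
top release_top [269.  265.3] 0.38 [0.4689 0.0569 0.066 ]
top cursor [242.9 232.8] 0.92 [0.555  0.1273 0.03  ]
top marker [309.6 224.3] 0.54 [ 0.5852 -0.0373  0.    ]
scene rail [169.6 215.3] 0.75 [ 0.4117 -0.531   0.    ]
scene rail [338.1 258.9] 0.67 [ 0.495  -0.0421  0.    ]
scene stop [379.5 261.9] 0.88 [0.483  0.0592 0.    ]
scene push_plate [379.4 232.1] 0.73 [0.4784 0.0537 0.085 ]
scene release_top [383.2 243.3] 0.63 [0.495  0.0666 0.066 ]
scene cursor [405.3 271.8] 0.89 [0.5449 0.1285 0.03  ]
scene marker [335.7 285.6] 0.65 [ 0.5962 -0.0252  0.    ]
0.7 [9.89516873e-01 1.44417303e-01 1.22163088e-05 1.87321080e-05] [ 0.18577105 -0.6229051   0.25030391]
```

View pics/top0.png

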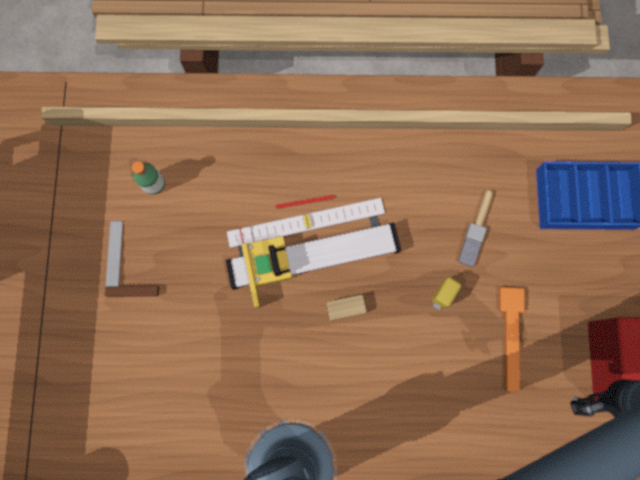

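View pics/scene0.png

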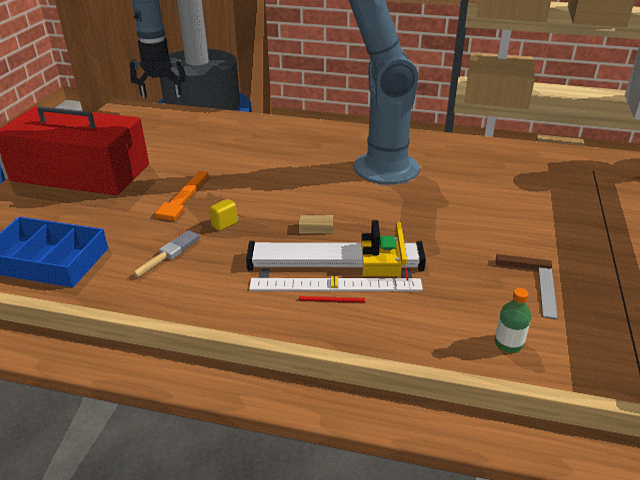

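Both views show the stop at the bar's saw end: top view green pad (263,265), push plate (278,260), cursor (242,236), marker (308,221). The pencil lies just beyond the strip and the offcut on the robot's side. I'll refine these by colour.

```bash
cat > seg.py <<'E'
from h import *
def big(m,k=0):
    n,l,s,c=cv2.connectedComponentsWithStats(m.astype(np.uint8)); i=1+np.argsort(-s[1:,4])[k]; return (l==i),s[i],c[i]
def hsv(im): return cv2.cvtColor(im,cv2.COLOR_RGB2HSV).astype(int)
E
python3 - <<'E'
from seg import *
for c,(x0,y0,x1,y1) in (("top",(215,185,410,315)),("scene",(235,210,435,310))):
    im=cv2.imread(f"pics/{c}0.png")[:,:,::-1]; h=hsv(np.ascontiguousarray(im)); H,S,V=h[...,0],h[...,1],h[...,2]
    roi=np.zeros(H.shape,bool); roi[y0:y1,x0:x1]=1
    g,s,cen=big(roi&(H>45)&(H<85)&(S>120)); print(c,"green",s,cen,ray(c,cen,.066))
    w=roi&(S<50)&(V>150)
    for k in (0,1,2):
        m,s,cen=big(w,k); r=cv2.minAreaRect(np.argwhere(m)[:,::-1].astype(np.float32)); print("white",s,np.round(cv2.boxPoints(r),1).tolist())
    m=roi&(H>20)&(H<35)&(S>150)&(V>120)
    for k in (0,1): _,s,cen=big(m,k); print("yellow",s,cen,ray(c,cen,.008))
    m=roi&((H<6)|(H>172))&(S>150)
    for k in (0,1): _,s,cen=big(m,k); print("red",s,cen,ray(c,cen,.03))
    crop=cv2.resize(im[y0:y1,x0:x1],None,fx=4,fy=4,interpolation=cv2.INTER_CUBIC); cv2.imwrite(f"pics/{c}crop.png",crop[:,:,::-1])
E
```

```text
top green [256 256  15  17 185] [262.65945946 263.96216216] [0.47200159 0.0722114  0.066     ]
white [ 286  224  110   50 3042] [[284.79998779296875, 246.39999389648438], [389.20001220703125, 223.10000610351562], [395.5, 251.1999969482422], [291.1000061035156, 274.6000061035156]]
white [ 241  198  144   46 2294] [[240.5, 227.60000610351562], [381.1000061035156, 196.8000030517578], [384.70001220703125, 213.39999389648438], [244.10000610351562, 244.1999969482422]]
white [232 257  17  29 367] [[231.0, 258.20001220703125], [244.1999969482422, 256.0], [248.8000030517578, 284.0], [235.6999969482422, 286.20001220703125]]
yellow [245 245  47  63 369] [259.88075881 276.64227642] [0.44885625 0.08403184 0.008     ]
yellow [277 250  11  20 155] [281.88387097 259.72903226] [0.49199835 0.03040907 0.008     ]
red [276 195  58  13 202] [304.86138614 201.26732673] [ 0.63759797 -0.02513908  0.03      ]Traceback (most recent call last):
  File "<stdin>", line 12, in <module>
  File "seg.py", line 3, in big
    n,l,s,c=cv2.connectedComponentsWithStats(m.astype(np.uint8)); i=1+np.argsort(-s[1:,4])[k]; return (l==i),s[i],c[i]
                                                                      ~~~~~~~~~~~~~~~~~~~~^^^
IndexError: index 1 is out of bounds for axis 0 with size 1
```

```bash
python3 - <<'E'
from seg import *
for c,(x0,y0,x1,y1) in (("top",(220,190,400,315)),("scene",(240,210,430,310))):
    im=cv2.imread(f"pics/{c}0.png")
    cv2.imwrite(f"pics/{c}crop.png",cv2.resize(im[y0:y1,x0:x1],None,fx=4,fy=4,interpolation=cv2.INTER_CUBIC))
im=cv2.imread("pics/top0.png")[:,:,::-1]; 
a,b=ray("top",(240.5,227.6),.006),ray("top",(381.1,196.8),.006)
d=a-b;print("strip dir",np.degrees(np.arctan2(d[1],d[0])))
a,b=ray("top",(244.1,244.2),.006),ray("top",(384.7,213.4),.006)
d=a-b;print("strip dir",np.degrees(np.arctan2(d[1],d[0])))
a,b=ray("top",(284.8,246.4),.034),ray("top",(389.2,223.1),.034);d=a-b;print("bar",np.degrees(np.arctan2(d[1],d[0])))
a,b=ray("top",(291.1,274.6),.034),ray("top",(395.5,251.2),.034);d=a-b;print("bar",np.degrees(np.arctan2(d[1],d[0])))
E
```

```text
strip dir 103.3613191519045
strip dir 103.29009167392452
bar 103.47447789590244
bar 103.40662599698253
```

View pics/topcrop.png

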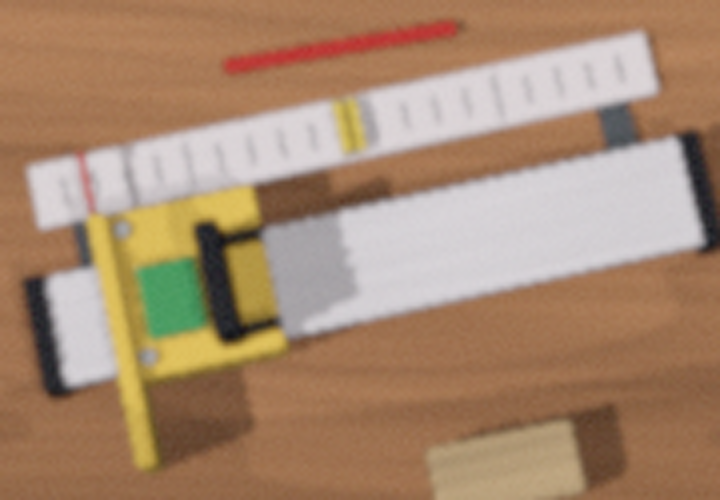

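View pics/scenecrop.png

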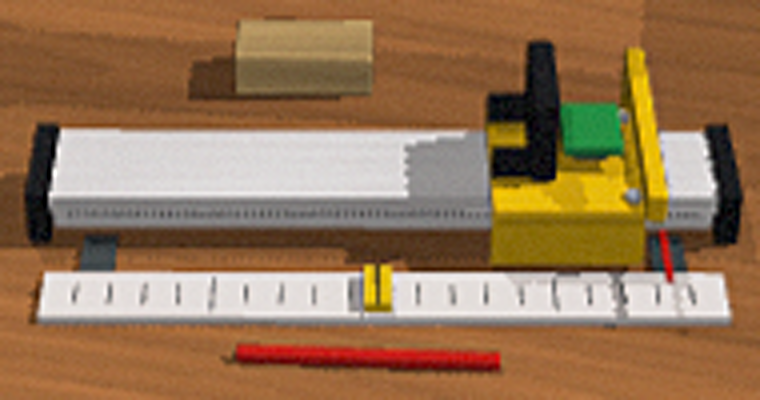

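Top crop: cursor bar crosses the strip's middle at full-image (241.1,235.4), marker middle at (307.4,220.9). Scene crop: cursor about (406.6,274.1), marker line (334.1,281.6). The bar's +y points at 103.4°. Now I'll do the geometry and move above the pad.

```bash
cat >> h.py <<'E'
A=np.radians(103.4); U=np.array([np.cos(A),np.sin(A),0]); W=np.array([np.sin(A),-np.cos(A),0])
from scipy.spatial.transform import Rotation as Ro
def quat(s): # tool x = s*U, z down
    x=s*U; z=np.array([0,0,-1.]); return Ro.from_matrix(np.c_[x,np.cross(z,x),z]).as_quat()
E
python3 - <<'E'
from seg import *
for c,cu,ma in(("top",(241.1,235.4),(307.4,220.9)),("scene",(406.6,274.1),(334.1,281.6))):
    a,b=ray(c,cu,.03),ray(c,ma,.013); print(c,np.round(a,4),np.round(b,4),"along",(a-b)@U,"across",(a-b)@W)
im=cv2.imread("pics/scene0.png")[:,:,::-1];h=hsv(np.ascontiguousarray(im));m=np.zeros((480,640),bool);m[210:310,235:435]=1
_,s,cen=big(m&(h[...,0]>45)&(h[...,0]<85)&(h[...,1]>120));print("scene green",s,cen,ray("scene",cen,.064))
rel=np.array([.473,.0728,.066])
p=rel-.006*U; p[2]=.2
q0=np.array(read_qpos()); best=None
for s in(1,-1):
    j=inverse_kinematics(p,quat(s)); print(s,None if j is None else np.round(j,2))
    if j is not None:
        d=np.abs(np.array(j)-q0).max(); best=(d,s) if best is None or d<best[0] else best
s=best[1]; print("use",s)
move_gripper(0.0,20)
move_ptp(p,quat(s))
print(read_time_s(),read_eef_pos(),read_ft_force(),read_finger_gap())
E
```

```text
top [0.5484 0.1316 0.03  ] [ 0.591  -0.0319  0.013 ] along 0.16885565773838226 across -0.003589361778759511
scene [0.5527 0.1325 0.03  ] [ 0.5982 -0.0287  0.013 ] along 0.16736560341981874 across -0.006945545558358658
scene green [380 236  16  13 193] [387.31606218 242.05181347] [0.48491755 0.07497716 0.064     ]
1 [ 0.61  0.22 -0.91  2.01  0.2   1.   -0.16]
-1 [-1.42  0.39  1.42  2.09 -0.46  1.04 -2.68]
use 1
4.1167 [0.47483754 0.06567468 0.19995461] [-0.13373164  0.00090977  0.84103343] 2.312769953377251e-05
```

```bash
python3 - <<'E'
from h import *
p=np.array(read_eef_pos()); q=quat(1)
print("end IK",np.round(inverse_kinematics(np.r_[(p-.175*U)[:2],.08],q),2))
f0=np.array(read_ft_force())
movel(np.r_[p[:2],.108],q,speed=.12); print(np.array(read_ft_force())-f0)
movel(np.r_[p[:2],.092],q,speed=.05); f=np.array(read_ft_force())-f0; print(f)
z=.092; zc=None
while z>.066 and abs(f[2])<8:
    z-=.0015; movel(np.r_[p[:2],z],q,speed=.03); f=np.array(read_ft_force())-f0
    print(round(z,4),np.round(f,2),round(read_eef_pos()[2],4))
    if zc is None and f[2]>1.5: zc=z
    if zc and z<zc-.0065: break
print(read_time_s()); im=read_camera("scene"); cv2.imwrite("pics/press.png",cv2.resize(im[190:310,290:450],None,fx=4,fy=4,interpolation=cv2.INTER_CUBIC)[:,:,::-1])
E
```

```text
end IK [ 0.73  0.48 -0.71  1.99  0.42  0.82  0.01]
[ 0.02817374 -1.02418972 -0.18306543]
[ 1.0151654  -0.3643798  -0.87036651]
0.0905 [ 0.44 -0.72 -1.33] 0.0906
0.089 [-0.04  0.47 -2.01] 0.0889
0.0875 [ 0.1   0.23 -0.87] 0.0874
0.086 [ 0.52 -0.09 -0.38] 0.0859
0.0845 [ 0.58  0.29 -0.52] 0.0844
0.083 [-0.11  0.27 -0.4 ] 0.0829
0.0815 [-0.83 -0.75  2.26] 0.0817
0.08 [-0.74 -0.66  1.95] 0.0801
0.0785 [-0.89 -1.58  3.85] 0.0785
0.077 [-1.42 -0.12  3.64] 0.0771
0.0755 [-2.61 -0.95  6.79] 0.0761
0.074 [-6.36 -1.25 20.08] 0.0759
8.5
```

View pics/press.png

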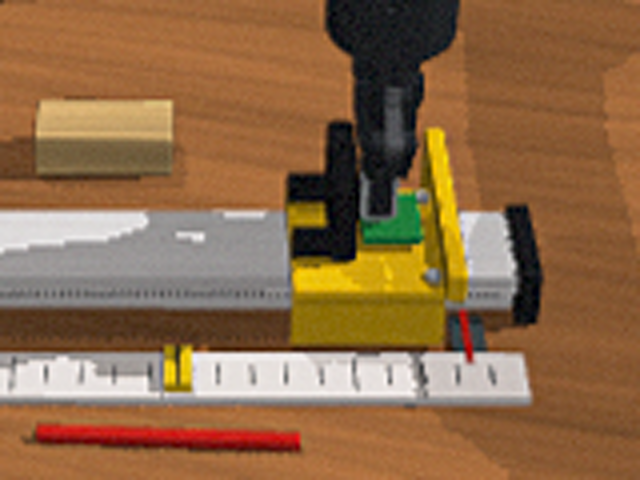

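Stop still at start, pad fully pressed (20 N, bottoms at TCP z≈0.076), and the fingers are a few mm from the plate. I'll ease to about 8 mm down and push, stopping short of the marker.

```bash
cat > look.py <<'E'
from h import *
def look(n,crop=None):
    for c in("top","scene"):
        im=read_camera(c); o=[]
        cu=[r for r in tip_of(c,"cursor") if r["confidence"]>.5]
        cv2.imwrite(f"pics/{n}_{c}.png",im[:,:,::-1])
        if cu:
            a=ray(c,cu[0]["at"],.03); m=ray(c,dict(top=(307.4,220.9),scene=(334.1,281.6))[c],.013); print(c,np.round(cu[0]["at"],1),"along",round((a-m)@U,4))
E
python3 - <<'E'
from look import *
p=np.array(read_eef_pos()); q=quat(1); z=.077
movel(np.r_[p[:2],z],q,speed=.03)
print(read_time_s(),read_ft_force())
d=0
for st in [.004,.004]+[.02]*7+[.006]:
    d+=st; movel(np.r_[(p-d*U)[:2],z],q,speed=.06)
    f=np.array(read_ft_force()); print(round(d,3),"along",round(f@U,2),"z",round(f[2],2),round(f@W,2))
    if np.linalg.norm(f)>28: print("STOP");break
print(read_time_s(),read_eef_pos(),(np.array(read_eef_pos())-p)@U); look("a")
im=np.vstack([cv2.resize(cv2.imread("pics/a_top.png")[190:280,225:385],None,fx=4,fy=3.2,interpolation=cv2.INTER_CUBIC),cv2.resize(cv2.imread("pics/a_scene.png")[210:310,260:420],None,fx=4,fy=3,interpolation=cv2.INTER_CUBIC)]);cv2.imwrite("pics/a.png",im)
E
```

```text
8.8 [-1.7020539  -0.93638599  4.97301637]
0.004 along 0.6 z 4.47 -0.2
0.008 along 1.02 z 5.02 -1.51
0.028 along -1.47 z 4.56 -1.4
0.048 along 0.65 z 5.77 -1.69
0.068 along -0.81 z 4.45 -1.48
0.088 along -0.73 z 5.04 -1.19
0.108 along -0.38 z 4.4 -1.2
0.128 along -0.79 z 5.09 -1.1
0.148 along -0.87 z 4.47 -1.25
0.154 along 0.2 z 4.25 -2.57
12.9333 [ 0.51082849 -0.08470107  0.07696495] -0.1546855509446719
top [299.3 219. ] along 0.0191
scene [337.8 272. ] along 0.0086
```

View pics/a.png

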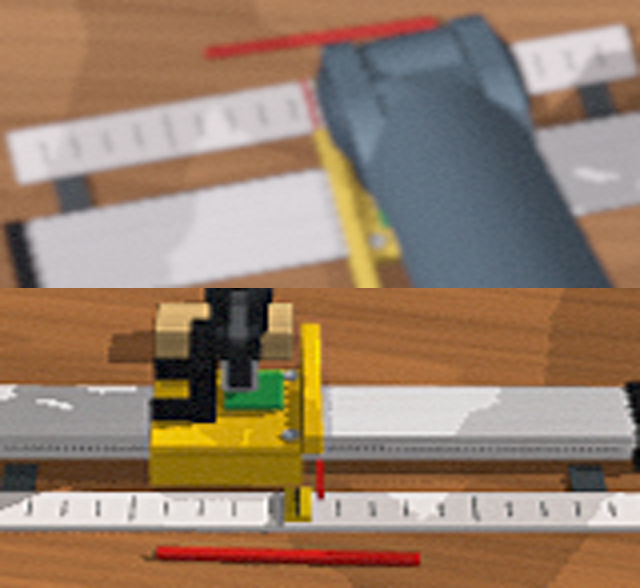

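Cursor is still on the saw side of the marker: scene (339.6,274), top (302.4,221.8). I'll compute the remaining distance from both.

```bash
python3 - <<'E'
from h import *
for c,cu,c0,ma in(("top",(302.4,221.8),(241.1,235.4),(307.4,220.9)),("scene",(339.6,274),(406.6,274.1),(334.1,281.6))):
    a,b,o=ray(c,cu,.03),ray(c,ma,.013),ray(c,c0,.03); print(c,"remaining",(a-b)@U,"across",(a-b)@W,"moved",(o-a)@U)
# exact: project predicted cursor over marker middle, refined colour centroid of cursor
    import numpy as np
    im=cv2.imread(f"pics/a_{c}.png").astype(int); r=im[...,2]-np.maximum(im[...,0],im[...,1])
    x,y=map(int,cu); s=r[y-5:y+6,x-5:x+6]; w=np.clip(s-70,0,None)
    yy,xx=np.mgrid[y-5:y+6,x-5:x+6]; print(w.sum(), (w*xx).sum()/max(w.sum(),1),(w*yy).sum()/max(w.sum(),1))
E
```

```text
top remaining 0.013101173843653063 across -0.0033550505640703777 moved 0.1557544838947292
0 0.0 0.0
scene remaining 0.01262464517183179 across -0.006960926798551307 moved 0.15474095824798695
1426 339.5631136044881 273.5273492286115
```

```bash
python3 - <<'E'
from look import *
p=np.array(read_eef_pos()); q=quat(1)
movel(np.r_[(p-.0130*U)[:2],.077],q,speed=.04); pause(.3)
print(read_time_s(),read_ft_force()); look("b")
im=np.vstack([cv2.resize(cv2.imread("pics/b_top.png")[190:280,225:385],None,fx=4,fy=3.2,interpolation=cv2.INTER_CUBIC),cv2.resize(cv2.imread("pics/b_scene.png")[210:310,260:420],None,fx=4,fy=3,interpolation=cv2.INTER_CUBIC)]);cv2.imwrite("pics/b.png",im)
E
```

```text
13.925 [-1.34523352  0.6631908   4.98424715]
top [308.9 217.1] along -0.0053
scene [331.7 272.6] along -0.0056
```

View pics/b.png

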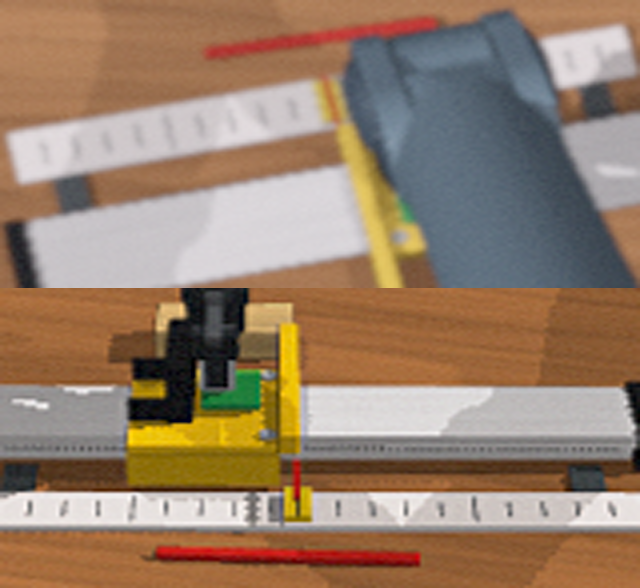

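The cursor (scene crop x≈297) lines up with the marker's black line (≈298), and the top view agrees. I'll release straight up.

```bash
python3 - <<'E'
from look import *
p=np.array(read_eef_pos()); q=quat(1)
movel(np.r_[p[:2],.12],q,speed=.05); movel(np.r_[p[:2],.25],q,speed=.15)
move_ptp(p+.17*U+[0,0,.19],q); pause(.3)
print(read_time_s()); look("c")
im=np.vstack([cv2.resize(cv2.imread("pics/c_top.png")[190:280,225:385],None,fx=4,fy=3.2,interpolation=cv2.INTER_CUBIC),cv2.resize(cv2.imread("pics/c_scene.png")[210:310,260:420],None,fx=4,fy=3,interpolation=cv2.INTER_CUBIC)]);cv2.imwrite("pics/c.png",im)
E
```

```text
17.1667
top [308.1 218.4] along -0.0026
scene [332.6 272. ] along -0.0035
```

View pics/c.png

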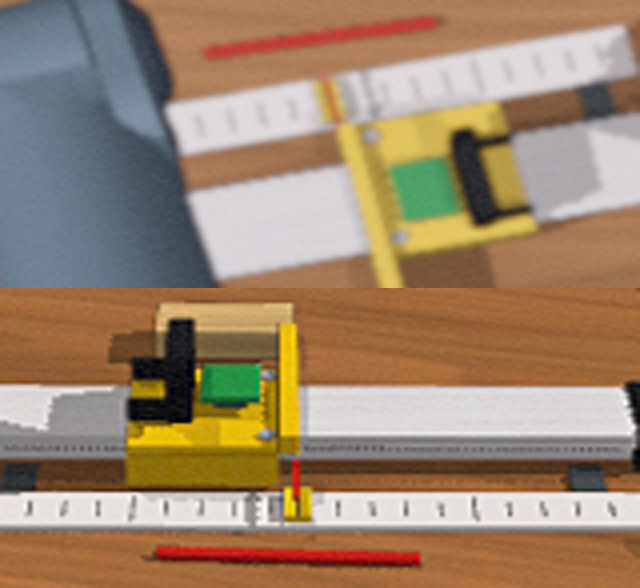

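The pad is up, the cursor is over the marker's middle (scene crop x≈296 vs 298), and the arm is clear of everything.

```bash
python3 -c "
from bench import *
print(sign_off())"
```

```text
the job is handed in; nothing more can be done
None
```

I handed the job in with the stop's red cursor within about 3 mm of the marker's middle and the release pad sprung up; sign-off gave no verdict, and side forces of only about 1 N suggest the pressed pad, rather than the push plate, may have carried the stop.

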